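Lay the standing spice jars down in the drawer tray

ROBOT

A 6-joint arm with a two-finger parallel gripper is mounted at the origin on a cart in front of the work surface, level with it; the furniture and walls round the work are solid. World frame = base frame: x ahead of the robot, y to its left, z up, the work surface at z = 0. Lengths are in m, angles in rad, forces in N, time in s.
With the tool pointing down it reaches from about 0.4 to 0.825 m from the base axis. Payload 7 kg.
Tool frame: the origin (TCP) lies on the centre line of the jaws, within the pads' length; the fingertips stand 22 mm ahead of it and the grasp point (between the pads) lies 3 mm ahead of it (arm.tcp_to_tips is the distance from the TCP to the fingertips, in m); z points along the fingers, y is the line along which they close (so a half turn about z gives the same grasp; the last joint's range is limited). The gripper opens to 88 mm and grips with 3 to 60 N. Pads are 19 mm wide; open, the fingers measure 130 mm over their backs; the gripper's body (78 mm by 193 mm) begins 47 mm behind the grasp point.
Start: joints at [1.579, 0.359, 0.012, 0, -1.224, -0.288], TCP at [0.186, 0.649, 0.249] pointing down, gripper open.
Joint ranges: [-3.07, 3.07], [-1.43, 2.12], [-1.02, 1.25], [-3.03, 1.67], [-3.05, -0], [-3.03, 3.03]. Speed limits (rad/s): [2.39, 2.39, 3.01, 3.14, 3.14, 3.14].

INTERFACE

Orientations are given as [roll, pitch, yaw] about the fixed x, y, z axes, in that order (R = Rz(yaw) Ry(pitch) Rx(roll)).
In Python, from station import arm gives the robot as it stands.
- The arm moves only by the tool jog_arm, never from a script. Its argument "targets" is a list of rows, each an object of numbers: "dx", "dy", "dz": the shift along the tool's x, y, z in mm; "rx", "ry", "rz": the turn, a rotation vector about the tool's x, y, z in rad; "gripper": the closure, from 0 (fully open) to 1 (shut). In form: [{"dx": .., "dy": .., "dz": .., "rx": .., "ry": .., "rz": .., "gripper": ..}, ...]. A call has exactly 8 rows; each row is the pose to reach, as a shift and turn from the pose commanded when the call began, along the tool's axes at that moment; what a row does not reach only later rows make up. A row lasts 1/12 s, in which the tool goes at most 41.7 mm and 7.16 degrees, less where a joint would pass 70% of its speed; a pose out of reach is approached as far as the arm can. A call with a gripper value outside its range is refused whole. The fingers move at their own pace and stop on an object; "force" is the grip in N (left out, the last holds). Time passes only in rows, so rows that repeat a pose let the fingers close, or fill a call up. It gives the time, the measured TCP pose, the force, the opening and the grip force at its end, in the units of the state.
- arm.get_state(): the state, without advancing time (a new reading comes with each control period).
- arm.grab_frame(name): name is "scene" or "top"; returns a dict with "frame" (420x560x3 uint8, red, green, blue), "z_map" (420x560 float32, m along the optical axis (not along the pixel's ray), 0 where there is no reading), "fx", "fy", "cx", "cy" (pixels), "view" (4x4, takes a point from world to camera coordinates). Camera axes: x right, y down, z forward; pixel columns grow to the right and rows downward; lengths in m; the calibration is good to about 2 mm. A picture is of the moment at which its call begins.
- arm.job_done(): hands the job in; it is judged then, once.
The state is a dict: "t": time; "q": joint angles; "qd": joint speeds; "joint_efforts": joint torques, N m; "eef_pos": TCP position; "ee_rot": TCP orientation; "force": force on the tool from outside, world axes, zero at the start; "moment": the same for the moment, N m; "width": finger opening in m; "gripper_force": force on a finger pad.
Only numpy, scipy, OpenCV 4.12 (cv2) and the standard library are available. Lean on these libraries where they do the work, as an engineer would, in place of code of your own. Each camera call takes 0.05 s, during which the arm holds its last target. There are 200 camera calls.

TASK

The spice tray will not go back into its shallow drawer while two of its jars are standing up. Push each standing jar over with the fingertips, without pinching, picking up or lifting it, so that it lies flat on the floor of the lane it stands in, with its cap towards the left-hand end as on the jars that already lie there; slide a jar along its lane first if it has not enough room to come down flat. Leave the lying jars lying in their lanes and do not disturb the things standing round the tray.

Things in the scene. Friction and masses are not known exactly. Their poses are not given: they have to be found in the camera images.
- spice_tray: open bamboo drawer tray, 230 mm (x) by 185 mm (y), fixed on the worktop. Origin: centre of its underside. Its y axis runs along the lanes to the robot's left, x away from the robot (turned up to 15 degrees). Outer walls 10 mm thick, tops at z = 22 mm; dividers 6 mm thick, tops at z = 17 mm. A jar that comes down with its cap on an end wall stays propped there, not flat
- tray_floor (a point): centre of the tray's floor, 8 mm above its underside, axes as the tray's. Four lanes along y, each 48 mm wide and 165 mm long (y from -82.5 to +82.5 mm), centred at x = -81, -27, +27 and +81 mm. A jar lying in a lane has 7 mm to spare sideways, 60 mm lengthwise
- standing_jar1_mid (a point): black-capped glass spice jar, a plain cylinder 41 mm across and 105 mm tall, 0.08 to 0.15 kg; stands upright in the lane at tray x = -81 or -27 mm (one standing jar in each; one of them close to the right end of its lane, the other near the middle). This point: its centre, half-way up; z axis from base to cap
- standing_jar1_cap (a point): centre of the top face of that jar's cap, 52.5 mm from its centre
- standing_jar1: the same jar; origin at the centre of its base. Glass on bamboo slides with friction about 0.6 (0.45 to 0.75), so a sideways push up to about 25 mm above the base slides the upright jar, and one near its top tips it
- standing_jar2_mid (a point): black-capped glass spice jar, a plain cylinder 41 mm across and 105 mm tall, 0.08 to 0.15 kg; stands upright in the lane at tray x = -81 or -27 mm (one standing jar in each; one of them close to the right end of its lane, the other near the middle). This point: its centre, half-way up; z axis from base to cap
- standing_jar2_cap (a point): centre of the top face of that jar's cap, 52.5 mm from its centre
- standing_jar2: the same jar; origin at the centre of its base. Glass on bamboo slides with friction about 0.6 (0.45 to 0.75), so a sideways push up to about 25 mm above the base slides the upright jar, and one near its top tips it
- lying_jar1_mid (a point): black-capped glass spice jar, a plain cylinder 41 mm across and 105 mm tall, 0.08 to 0.15 kg; already lies along the lane at tray x = 27 mm, cap towards the tray's left end (+y). This point: its centre; z axis from base to cap
- lying_jar1_cap (a point): centre of the top face of that lying jar's cap
- lying_jar1: the same lying jar; origin at the centre of its base
- lying_jar2_mid (a point): black-capped glass spice jar, a plain cylinder 41 mm across and 105 mm tall, 0.08 to 0.15 kg; already lies along the lane at tray x = 81 mm, cap towards the tray's left end (+y). This point: its centre; z axis from base to cap
- lying_jar2_cap (a point): centre of the top face of that lying jar's cap
- lying_jar2: the same lying jar; origin at the centre of its base
- onion: brown onion, 82 mm across, 94 mm tall, on the worktop left of the tray; origin under its centre
- garlic: garlic bulb, 50 mm, on the worktop left of the tray; origin under its centre
- honey_jar: jar with a red lid, 65 mm across, 100 mm tall, right of the tray; origin under its centre
- candle: candle in a straight glass, 76 mm across, 90 mm tall, right of the tray; origin under its centre
Not all that is in view belongs to the job. Leave any blue or red look-alike of the standing_jar1 alone.

How it is judged:
At the end, for the whole second after the job is handed in: Both jars that stood lie level (within 4 degrees) on the floors of their lanes, centres within 8 mm of the lane's middle, caps towards the tray's left (+y) end; the other two jars still lie so; all jars at rest; onion, garlic, honey jar and candle within 30 mm of where they stood (angle between standing_jar1_mid's own z axis and vertical between 1.5 and 1.64 rad and z of standing_jar1_mid in the frame of spice_tray between 0.022 and 0.035 m and y of standing_jar1_cap in the frame of spice_tray between 0.015 and 0.086 m and linear speed of each of standing_jar1, standing_jar2, lying_jar1, lying_jar2 below 0.03 m/s and angular speed of each of standing_jar1, standing_jar2, lying_jar1, lying_jar2 below 0.5 rad/s and angle between standing_jar2_mid's own z axis and vertical between 1.5 and 1.64 rad and z of standing_jar2_mid in the frame of spice_tray between 0.022 and 0.035 m and y of standing_jar2_cap in the frame of spice_tray between 0.015 and 0.086 m and ((x of standing_jar1_mid in the frame of spice_tray between -0.089 and -0.073 m and x of standing_jar2_mid in the frame of spice_tray between -0.035 and -0.019 m) or (x of standing_jar1_mid in the frame of spice_tray between -0.035 and -0.019 m and x of standing_jar2_mid in the frame of spice_tray between -0.089 and -0.073 m)) and angle between lying_jar1_mid's own z axis and vertical between 1.5 and 1.64 rad and z of lying_jar1_mid in the frame of spice_tray between 0.022 and 0.035 m and y of lying_jar1_cap in the frame of spice_tray between 0.015 and 0.086 m and x of lying_jar1_mid in the frame of spice_tray between 0.019 and 0.035 m and angle between lying_jar2_mid's own z axis and vertical between 1.5 and 1.64 rad and z of lying_jar2_mid in the frame of spice_tray between 0.022 and 0.035 m and y of lying_jar2_cap in the frame of spice_tray between 0.015 and 0.086 m and x of lying_jar2_mid in the frame of spice_tray between 0.073 and 0.089 m and distance of each of onion, garlic, honey_jar, candle from where it was at the start of the episode below 0.03 m); the robot touches nothing.
It fails at once if a jar is lifted off the tray (z of any of standing_jar1_mid, standing_jar2_mid in the frame of spice_tray above 0.085 m or z of any of lying_jar1_mid, lying_jar2_mid in the frame of spice_tray above 0.055 m).
It fails at once if one of the jars that already lay flat is tipped up out of its lane (angle between any of lying_jar1_mid, lying_jar2_mid's own z axis and vertical below 1.2 rad or angle between any of lying_jar1_mid, lying_jar2_mid's own z axis and vertical above 1.95 rad).
It fails at once if a bystander on the worktop is pushed away (over 30 mm) or knocked over (distance of any of onion, garlic, honey_jar, candle from where it was at the start of the episode above 0.03 m or angle between any of onion, garlic, honey_jar, candle's own z axis and vertical above 0.5 rad).
It also fails if it takes over 48 s, if anything falls off the work surface, if the arm or the gripper's body presses on something with over 40 N, if the wrist force passes 120 N, or if a joint passes its speed limit or range.

## Working session

There is one attempt and no reset: what is moved stays moved. The work goes in short steps, Python scripts to look and compute and a tool call to move; the robot and the scene stay as the last step left them, time stands still between calls to the robot, and variables do not carry over. Pictures are saved under pics/ and viewed, at most 10 in all, crops included, and the job is handed in when it is done.

Besides the shell and the picture viewer there is one more tool, called by a JSON object that holds its "op" and its "data". jog_arm: Moves the arm, as the interface text tells. Its arguments: {"type":"object","properties":{"targets":{"type":"array","items":{"type":"object","properties":{"dx":{"type":"number"},"dy":{"type":"number"},"dz":{"type":"number"},"rx":{"type":"number"},"ry":{"type":"number"},"rz":{"type":"number"},"gripper":{"type":"number"}}}},"force":{"type":"number"}},"required":["targets"]}

```bash
mkdir -p pics
python3 - <<'E'
from station import arm
import cv2,numpy as np
for n in("scene","top"):
    f=arm.grab_frame(n); cv2.imwrite(f"pics/{n}0.png",f["frame"][:,:,::-1]); np.savez(f"/tmp/{n}0.npz",**f)
    print(n,f["fx"],f["cx"],f["cy"],np.round(f["view"],4).tolist())
print(arm.get_state(),arm.tcp_to_tips)
E
```

```text
scene 446.32636541515154 281.2357869493184 219.36920802245984 [[0.8038, -0.5944, 0.0225, -0.4075], [-0.357, -0.5123, -0.7811, 0.3017], [0.4758, 0.6199, -0.624, 1.2302], [0.0, 0.0, 0.0, 1.0]]
top 411.59150142570445 273.1562021376801 209.29861473110722 [[-0.0137, -0.9999, 0.0038, 0.0499], [-0.9893, 0.013, -0.1451, 0.5443], [0.1451, -0.0058, -0.9894, 1.2801], [0.0, 0.0, 0.0, 1.0]]
{'t': 0.1, 'q': array([ 1.57912055e+00,  3.59345267e-01,  1.11844874e-02, -3.20392839e-04,
       -1.22411557e+00, -2.88091356e-01]), 'qd': array([ 0.0004875 , -0.00034832,  0.00190854,  0.00149076,  0.00069898,
        0.00100006]), 'joint_efforts': array([-1.32663590e-03, -5.84159410e+01,  2.93752974e+01,  7.01541871e+00,
        1.01934996e-02, -5.01192790e-05]), 'eef_pos': array([0.18630205, 0.64836968, 0.24770962]), 'ee_rot': array([ 3.14008805e+00, -1.31753302e-04, -2.79876123e-01]), 'force': array([-0.51722528,  0.00123709, -0.03475933]), 'moment': array([ 0.04447075,  0.00797572, -0.03286218]), 'gripper_force': 0.0, 'width': 0.08767836324292468} 0.022
```

View pics/scene0.png

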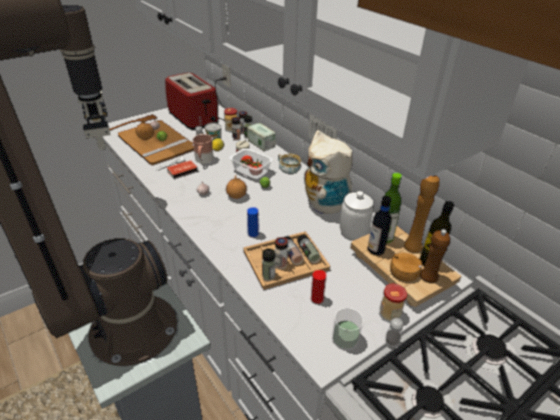

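View pics/top0.png

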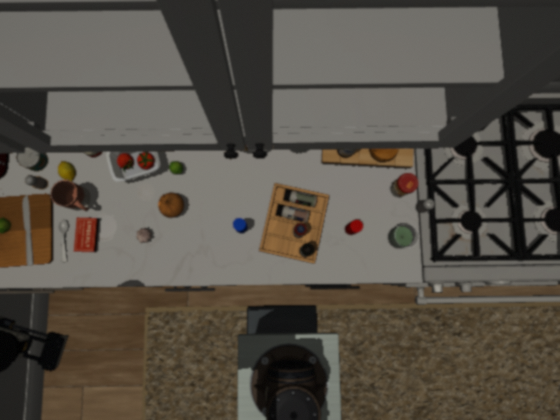

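The scene view shows the tray at about (287,258), with a blue look-alike at (252,222) and a red one at (318,287). In the top view the tray is at (295,222), with dark standing caps near (303,230) and (308,249) and the lying jars near (300,198) and (292,213). Next I'll measure the tray and the caps.

```bash
cat > h.py <<'E'
import numpy as np,cv2
def load(n): return dict(np.load(f"/tmp/{n}.npz"))
def cloud(f):
    v,u=np.mgrid[:420,:560]; z=f["z_map"]
    c=np.stack([(u-f["cx"])/f["fx"]*z,(v-f["cy"])/f["fy"]*z,z],-1)
    V=f["view"]; P=(c-V[:3,3])@V[:3,:3]; P[z==0]=np.nan
    return P
def ray(f,u,v,h):
    V=f["view"];o=-V[:3,:3].T@V[:3,3];d=V[:3,:3].T@np.array([(u-f["cx"])/f["fx"],(v-f["cy"])/f["fy"],1])
    return o+d*(h-o[2])/d[2]
E
python3 - <<'E'
from h import *
np.set_printoptions(precision=4,suppress=True)
for n in("top0","scene0"):
    f=load(n);P=cloud(f);hsv=cv2.cvtColor(f["frame"],cv2.COLOR_RGB2HSV)
    reg=(P[...,0]>.3)&(P[...,0]<.75)&(P[...,1]>-.4)&(P[...,1]<.35)
    # tray
    m=reg&(P[...,2]>.004)&(P[...,2]<.035)&(hsv[...,0]>8)&(hsv[...,0]<25)&(hsv[...,1]>80)
    k,l,s,_=cv2.connectedComponentsWithStats(m.astype(np.uint8)*255)
    i=1+np.argmax(s[1:,4]); pts=P[l==i]
    r=cv2.minAreaRect(pts[:,:2].astype(np.float32)*1000); print(n,"tray",r, np.percentile(pts[:,2],[5,20,50,80,95,99]))
    # tall blobs
    m=reg&(P[...,2]>.035)&(P[...,2]<.2)
    k,l,s,_=cv2.connectedComponentsWithStats(m.astype(np.uint8)*255)
    for i in range(1,k):
        if s[i,4]<15: continue
        p=P[l==i]; top=np.percentile(p[:,2],95); q=p[p[:,2]>top-.006]
        print(s[i].tolist(),"top",round(top,4),"topc",(q.min(0)+q.max(0))/2,"ext",np.ptp(q,axis=0)[:2],f["frame"][l==i].mean(0).astype(int))
f=load("top0");c=f["frame"][170:275,225:375,::-1];cv2.imwrite("pics/c1.png",cv2.convertScaleAbs(cv2.resize(c,(750,525),interpolation=cv2.INTER_CUBIC),alpha=1.4))
f=load("scene0");c=f["frame"][200:310,220:370,::-1];cv2.imwrite("pics/c2.png",cv2.convertScaleAbs(cv2.resize(c,(750,550),interpolation=cv2.INTER_CUBIC),alpha=1.4))
E
```

```text
top0 tray ((504.6512756347656, -24.970176696777344), (183.84835815429688, 229.96188354492188), 76.49224853515625) [0.005  0.0069 0.0103 0.0203 0.0252 0.0325]
[322, 149, 88, 19, 1407] top 0.1008 topc [ 0.7075 -0.26    0.1262] ext [0.0324 0.1817] [104  78  46]
[178, 163, 4, 8, 18] top 0.045 topc [0.6887 0.3478 0.0438] ext [0.0165 0.0035] [39 55 14]
[392, 173, 25, 24, 429] top 0.1021 topc [ 0.6138 -0.3714  0.1024] ext [0.0622 0.057 ] [91 42 32]
[284, 189, 33, 18, 371] top 0.0505 topc [ 0.5827 -0.0439  0.05  ] ext [0.0468 0.1025] [61 58 47]
[176, 194, 9, 22, 136] top 0.0671 topc [0.5607 0.3441 0.0667] ext [0.0416 0.009 ] [61 39 18]
[276, 204, 34, 18, 377] top 0.0518 topc [ 0.5328 -0.0173  0.0505] ext [0.0428 0.1019] [73 64 55]
[233, 218, 15, 15, 172] top 0.1083 topc [0.4918 0.1471 0.1063] ext [0.0369 0.0366] [23 45 99]
[347, 220, 17, 15, 190] top 0.1081 topc [ 0.4812 -0.209   0.1067] ext [0.0366 0.0405] [105  20  17]
[293, 223, 15, 15, 170] top 0.1166 topc [ 0.4733 -0.0369  0.1148] ext [0.0368 0.0364] [50 32 29]
[390, 224, 29, 25, 564] top 0.0907 topc [ 0.4514 -0.3629  0.0893] ext [0.071
[... 557 characters left out ...]
 57]
[340, 202, 18, 32, 355] top 0.1352 topc [ 0.7458 -0.0486  0.135 ] ext [0.008  0.0469] [140 138 133]
[247, 207, 12, 24, 264] top 0.1076 topc [0.4903 0.1429 0.1066] ext [0.0399 0.0385] [ 43  69 126]
[351, 212, 79, 104, 2896] top 0.1786 topc [ 0.7278 -0.1989  0.1862] ext [0.0442 0.0535] [136 103  72]
[297, 234, 24, 26, 280] top 0.0513 topc [ 0.5812 -0.0471  0.0496] ext [0.0485 0.104 ] [103 101  87]
[262, 236, 42, 41, 908] top 0.1155 topc [ 0.4417 -0.052   0.1149] ext [0.1061 0.0599] [93 83 74]
[311, 270, 16, 28, 356] top 0.1075 topc [ 0.4809 -0.2121  0.1059] ext [0.0405 0.0417] [137  36  33]
[333, 308, 31, 36, 775] top 0.0907 topc [ 0.4505 -0.3644  0.0909] ext [0.0767 0.07  ] [152 158 146]
```

View pics/c1.png

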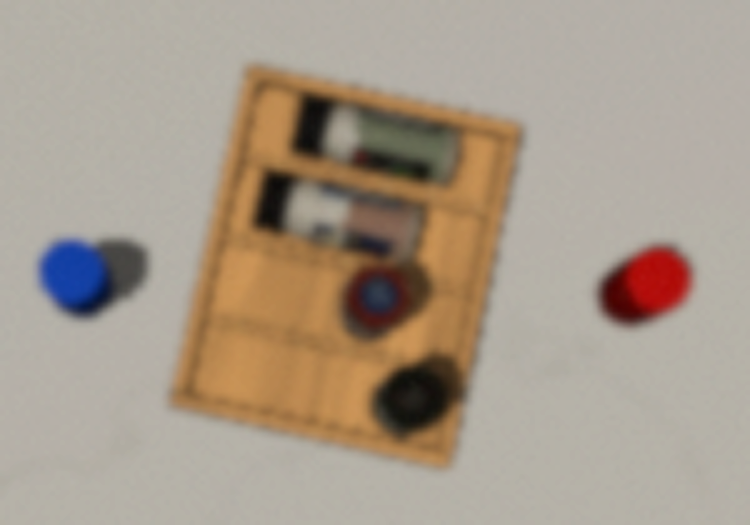

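View pics/c2.png

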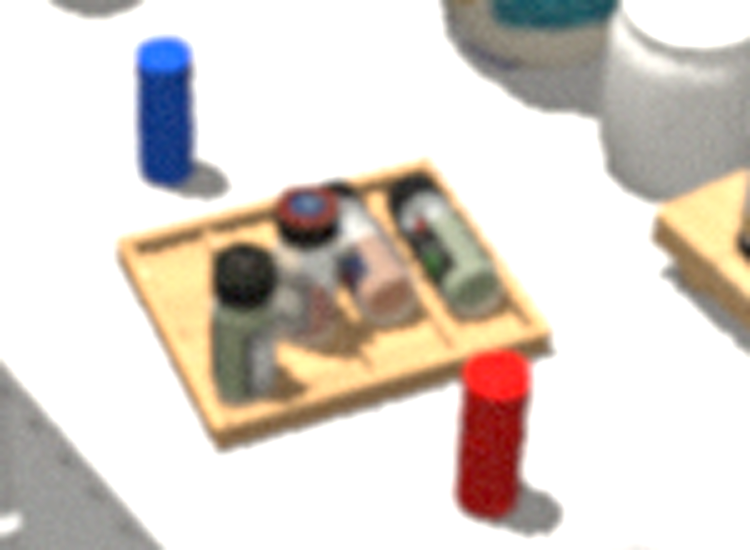

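The crops show jar A (black cap at (412,397) in c1), in the near lane and close to the right end. Jar B (patterned cap at (380,293)) is near the middle of the second lane. In tray coordinates A is at y≈-53 mm, which leaves room to fall. B is at y≈-19 mm, so it has to slide about 35 mm to the right first. A tilt of about 0.55 rad keeps the gripper body clear while the fingers push low.

```bash
cat >> h.py <<'E'
from scipy.spatial.transform import Rotation as Ro
YAW=-.234; T=np.array([.5042,-.0265]); c,s=np.cos(YAW),np.sin(YAW)
EX=np.array([c,s]);EY=np.array([-s,c])
def tray(p): d=np.asarray(p)[:2]-T; return np.array([d@EX,d@EY])*1000
def target(x,y,z,tilt,side):
    """contact edge of the fingertips at tray x,y, world z (mm); side +1: edge facing tray -y, -1: facing +y"""
    R=Ro.from_euler('xyz',[np.pi,0,YAW-np.pi/2])*Ro.from_rotvec([0,tilt,0])
    p=np.r_[T+EX*x/1e3+EY*y/1e3,z/1e3]
    return p-R.apply([side*.0095,0,.022]),R
def delta(arm,*a):
    st=arm.get_state();R0=Ro.from_euler('xyz',st["ee_rot"]);p,R=target(*a)
    d=R0.inv().apply(p-st["eef_pos"])*1e3; print(a,"tcp",p.round(3),"d",d.round(1),"rot",(R0.inv()*R).as_rotvec().round(3))
def now(arm,side):
    st=arm.get_state();R0=Ro.from_euler('xyz',st["ee_rot"]);e=st["eef_pos"]+R0.apply([side*.0095,0,.022])
    print("t",round(st["t"],2),"edge",tray(e).round(1),(e[2]*1e3).round(1),"q",st["q"].round(2),"F",st["force"].round(2),"w",round(st["width"],4))
E
python3 - <<'E'
from station import arm
from h import *
print(tray([.4126,-.0594]),tray([.4728,-.0384]))
delta(arm,-27,45,200,0,1)
delta(arm,-27,25,160,.55,1)
E
```

```text
[-81.47506286 -53.24269087] [-27.78498909 -18.85641485]
(-27, 45, 200, 0, 1) tcp [0.491 0.033 0.222] d [462.5 507.6  26.5] rot [ 1.000e-03 -1.000e-03  1.525e+00]
(-27, 25, 160, 0.55, 1) tcp [0.488 0.023 0.174] d [462.9 517.4  74.8] rot [-0.417  0.437  1.483]
```

{"op": "jog_arm", "data": {"targets": [{"dx": 27,"dy": 30,"dz": 0,"rz": 0.1,"gripper": 0.86},{"dx": 54,"dy": 60,"dz": 0,"rz": 0.2,"gripper": 0.86},{"dx": 81,"dy": 90,"dz": 0,"rz": 0.3,"gripper": 0.86},{"dx": 108,"dy": 119,"dz": 0,"rz": 0.4,"gripper": 0.86},{"dx": 135,"dy": 148,"dz": 0,"rz": 0.5,"gripper": 0.86},{"dx": 162,"dy": 178,"dz": 0,"rz": 0.6,"gripper": 0.86},{"dx": 189,"dy": 207,"dz": 0,"rz": 0.7,"gripper": 0.86},{"dx": 216,"dy": 237,"dz": 0,"rz": 0.8,"gripper": 0.86}]}}

```text
invalid input at $.targets[0]: expected keys dx, dy, dz, rx, ry, rz, gripper
```

Run:
```python
from station import arm
from h import *
now(arm,1)
delta(arm,-27,45,200,0,1)
```

```text
t 0.1 edge [-456.2  582.3] 225.7 q [ 1.58  0.36  0.01 -0.   -1.22 -0.29] F [-0.52  0.   -0.03] w 0.0877
(-27, 45, 200, 0, 1) tcp [0.491 0.033 0.222] d [462.5 507.6  26.5] rot [ 1.000e-03 -1.000e-03  1.525e+00]
```

{"op": "jog_arm", "data": {"targets": [{"dx": 27,"dy": 30,"dz": 0,"rx": 0,"ry": 0,"rz": 0.1,"gripper": 0.86},{"dx": 54,"dy": 60,"dz": 0,"rx": 0,"ry": 0,"rz": 0.2,"gripper": 0.86},{"dx": 81,"dy": 90,"dz": 0,"rx": 0,"ry": 0,"rz": 0.3,"gripper": 0.86},{"dx": 108,"dy": 119,"dz": 0,"rx": 0,"ry": 0,"rz": 0.4,"gripper": 0.86},{"dx": 135,"dy": 148,"dz": 0,"rx": 0,"ry": 0,"rz": 0.5,"gripper": 0.86},{"dx": 162,"dy": 178,"dz": 0,"rx": 0,"ry": 0,"rz": 0.6,"gripper": 0.86},{"dx": 189,"dy": 207,"dz": 0,"rx": 0,"ry": 0,"rz": 0.7,"gripper": 0.86},{"dx": 216,"dy": 237,"dz": 0,"rx": 0,"ry": 0,"rz": 0.8,"gripper": 0.86}]}}

```text
t: 0.77
eef_pos: [0.3289, 0.3593, 0.2484]
ee_rot: [3.141, -0.0, -1.084]
force: [0.7, 0.0, 0.0]
width: 0.0399
gripper_force: 0.0
```

Run:
```python
from station import arm
from h import *
now(arm,1)
delta(arm,-27,45,200,0,1)
```

```text
t 0.77 edge [-253.7  327.5] 226.4 q [ 1.23  0.05 -0.39 -0.   -1.14 -0.75] F [0.72 0.04 0.05] w 0.0399
(-27, 45, 200, 0, 1) tcp [0.491 0.033 0.222] d [364.2   9.7  26.4] rot [ 0.   -0.    0.72]
```

{"op": "jog_arm", "data": {"targets": [{"dx": 40,"dy": 1,"dz": 0,"rx": 0,"ry": 0,"rz": 0.1,"gripper": 0.86},{"dx": 80,"dy": 2,"dz": 0,"rx": 0,"ry": 0,"rz": 0.2,"gripper": 0.86},{"dx": 120,"dy": 3,"dz": 0,"rx": 0,"ry": 0,"rz": 0.3,"gripper": 0.86},{"dx": 160,"dy": 4,"dz": 0,"rx": 0,"ry": 0,"rz": 0.4,"gripper": 0.86},{"dx": 200,"dy": 5,"dz": 0,"rx": 0,"ry": 0,"rz": 0.5,"gripper": 0.86},{"dx": 240,"dy": 7,"dz": 0,"rx": 0,"ry": 0,"rz": 0.6,"gripper": 0.86},{"dx": 280,"dy": 8,"dz": 0,"rx": 0,"ry": 0,"rz": 0.7,"gripper": 0.86},{"dx": 310,"dy": 9,"dz": 0,"rx": 0,"ry": 0,"rz": 0.72,"gripper": 0.86}]}}

```text
t: 1.43
eef_pos: [0.4672, 0.0811, 0.2485]
ee_rot: [3.142, -0.0, -1.806]
force: [0.5, 0.3, -0.6]
width: 0.0123
gripper_force: 0.0
```

Run:
```python
from station import arm
from h import *
now(arm,1)
delta(arm,-27,40,150,.55,1)
```

```text
t 1.43 edge [-60.9  86.6] 226.5 q [ 0.59  0.02 -0.41  0.   -1.14 -0.82] F [ 0.49  0.28 -0.55] w 0.0123
(-27, 40, 150, 0.55, 1) tcp [0.492 0.038 0.164] d [ 36.4 -34.   84.8] rot [ 0.     0.55  -0.002]
```

{"op": "jog_arm", "data": {"targets": [{"dx": 4,"dy": -6,"dz": 10,"rx": 0,"ry": 0.09,"rz": 0,"gripper": 0.86},{"dx": 8,"dy": -12,"dz": 20,"rx": 0,"ry": 0.18,"rz": 0,"gripper": 0.86},{"dx": 13,"dy": -18,"dz": 32,"rx": 0,"ry": 0.27,"rz": 0,"gripper": 0.86},{"dx": 18,"dy": -23,"dz": 44,"rx": 0,"ry": 0.36,"rz": 0,"gripper": 0.86},{"dx": 24,"dy": -27,"dz": 56,"rx": 0,"ry": 0.45,"rz": 0,"gripper": 0.86},{"dx": 30,"dy": -30,"dz": 70,"rx": 0,"ry": 0.53,"rz": 0,"gripper": 0.86},{"dx": 36,"dy": -34,"dz": 85,"rx": 0,"ry": 0.55,"rz": 0,"gripper": 0.86},{"dx": 36,"dy": -34,"dz": 85,"rx": 0,"ry": 0.55,"rz": 0,"gripper": 0.86}]}}

```text
t: 2.1
eef_pos: [0.4902, 0.0398, 0.1601]
ee_rot: [3.136, -0.557, -1.797]
force: [-1.2, -0.1, -1.5]
width: 0.0123
gripper_force: 0.0
```

Run:
```python
from station import arm
from h import *
now(arm,1)
delta(arm,-27,22,60,.55,1)
delta(arm,-27,22,31,.55,1)
f=arm.grab_frame("scene");cv2.imwrite("pics/s1.png",cv2.resize(f["frame"][130:330,160:400,::-1],None,fx=3,fy=3))
```

```text
t 2.1 edge [-28.9  41.6] 146.4 q [ 0.71  0.33 -0.52  0.33 -1.21 -1.14] F [-1.23 -0.09 -1.51] w 0.0123
(-27, 22, 60, 0.55, 1) tcp [0.488 0.02  0.074] d [-28.8  -2.3  83.7] rot [ 0.002 -0.007  0.007]
(-27, 22, 31, 0.55, 1) tcp [0.488 0.02  0.045] d [-44.2  -2.4 108.3] rot [ 0.002 -0.007  0.007]
```

View pics/s1.png

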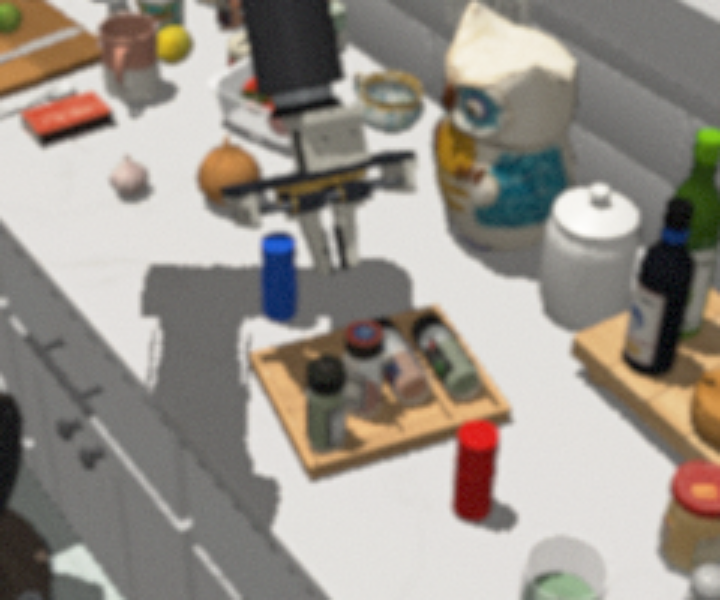

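The gripper hovers tilted behind jar B, tips at about (335,265) in the crop and the blue jar clear of it. Now I'll lower it.

{"op": "jog_arm", "data": {"targets": [{"dx": -5,"dy": -1,"dz": 14,"rx": 0,"ry": 0,"rz": 0,"gripper": 0.86},{"dx": -10,"dy": -2,"dz": 28,"rx": 0,"ry": 0,"rz": 0,"gripper": 0.86},{"dx": -15,"dy": -2,"dz": 42,"rx": 0,"ry": 0,"rz": 0,"gripper": 0.86},{"dx": -20,"dy": -2,"dz": 56,"rx": 0,"ry": 0,"rz": 0,"gripper": 0.86},{"dx": -25,"dy": -2,"dz": 70,"rx": 0,"ry": 0,"rz": 0,"gripper": 0.86},{"dx": -30,"dy": -2,"dz": 84,"rx": 0,"ry": 0,"rz": 0,"gripper": 0.86},{"dx": -38,"dy": -2,"dz": 97,"rx": 0,"ry": 0,"rz": 0,"gripper": 0.86},{"dx": -44,"dy": -2,"dz": 106,"rx": 0,"ry": 0,"rz": 0,"gripper": 0.86}]}}

```text
t: 2.82
eef_pos: [0.49, 0.0232, 0.0506]
ee_rot: [-3.14, -0.548, -1.801]
force: [0.7, -0.1, -0.1]
width: 0.0122
gripper_force: 0.0
```

Run:
```python
from station import arm
from h import *
now(arm,1)
delta(arm,-27,5,31,.55,1)
delta(arm,-27,-35,31,.55,1)
```

```text
t 2.82 edge [-25.2  25.5] 36.7 q [ 0.68  0.46 -0.65  0.41 -0.95 -1.23] F [ 0.66 -0.08 -0.11] w 0.0122
(-27, 5, 31, 0.55, 1) tcp [0.484 0.004 0.045] d [14.5  1.8 15.6] rot [-0.003  0.002  0.003]
(-27, -35, 31, 0.55, 1) tcp [ 0.474 -0.035  0.045] d [48.6  2.  36.4] rot [-0.003  0.002  0.003]
```

{"op": "jog_arm", "data": {"targets": [{"dx": 3,"dy": 1,"dz": 5,"rx": 0,"ry": 0,"rz": 0,"gripper": 0.86},{"dx": 6,"dy": 2,"dz": 9,"rx": 0,"ry": 0,"rz": 0,"gripper": 0.86},{"dx": 9,"dy": 2,"dz": 12,"rx": 0,"ry": 0,"rz": 0,"gripper": 0.86},{"dx": 12,"dy": 2,"dz": 14,"rx": 0,"ry": 0,"rz": 0,"gripper": 0.86},{"dx": 14,"dy": 2,"dz": 15,"rx": 0,"ry": 0,"rz": 0,"gripper": 0.86},{"dx": 15,"dy": 2,"dz": 15,"rx": 0,"ry": 0,"rz": 0,"gripper": 0.86},{"dx": 15,"dy": 2,"dz": 15,"rx": 0,"ry": 0,"rz": 0,"gripper": 0.86},{"dx": 15,"dy": 2,"dz": 15,"rx": 0,"ry": 0,"rz": 0,"gripper": 0.86}]}}

```text
t: 3.48
eef_pos: [0.4833, 0.0035, 0.0455]
ee_rot: [-3.141, -0.549, -1.8]
force: [0.2, 0.1, -0.6]
width: 0.0126
gripper_force: 0.0
```

Run:
```python
from station import arm
from h import *
now(arm,1)
delta(arm,-27,-15,30,.55,1)
```

```text
t 3.48 edge [-27.2   4.8] 31.7 q [ 0.66  0.46 -0.69  0.43 -0.91 -1.24] F [ 0.18  0.14 -0.61] w 0.0126
(-27, -15, 30, 0.55, 1) tcp [ 0.479 -0.016  0.044] d [15.9 -0.2 11.8] rot [-0.003  0.001  0.004]
```

{"op": "jog_arm", "data": {"targets": [{"dx": 2,"dy": 0,"dz": 2,"rx": 0,"ry": 0,"rz": 0,"gripper": 0.86},{"dx": 4,"dy": 0,"dz": 3.5,"rx": 0,"ry": 0,"rz": 0,"gripper": 0.86},{"dx": 6,"dy": 0,"dz": 5,"rx": 0,"ry": 0,"rz": 0,"gripper": 0.86},{"dx": 8,"dy": 0,"dz": 6.5,"rx": 0,"ry": 0,"rz": 0,"gripper": 0.86},{"dx": 10,"dy": 0,"dz": 8,"rx": 0,"ry": 0,"rz": 0,"gripper": 0.86},{"dx": 12,"dy": 0,"dz": 9,"rx": 0,"ry": 0,"rz": 0,"gripper": 0.86},{"dx": 14,"dy": 0,"dz": 10.5,"rx": 0,"ry": 0,"rz": 0,"gripper": 0.86},{"dx": 16,"dy": 0,"dz": 12,"rx": 0,"ry": 0,"rz": 0,"gripper": 0.86}]}}

```text
t: 4.15
eef_pos: [0.4785, -0.0162, 0.0434]
ee_rot: [-3.141, -0.55, -1.8]
force: [0.7, 1.4, 0.2]
width: 0.0125
gripper_force: 0.8
```

```bash
cat > look.py <<'E'
from station import arm
from h import *
def jars(fn=None):
    f=arm.grab_frame("top");P=cloud(f)
    m=(P[...,2]>.075)&(P[...,2]<.125)&(P[...,0]>.36)&(P[...,0]<.54)&(abs(P[...,1]+.03)<.13)
    k,l,s,_=cv2.connectedComponentsWithStats(m.astype(np.uint8)*255)
    for i in range(1,k):
        if s[i,4]>30:
            p=P[l==i];top=np.percentile(p[:,2],95);q=p[p[:,2]>top-.006];cc=(q.min(0)+q.max(0))/2
            print("tall",s[i].tolist(),round(top,3),tray(cc[:2]-[.0005,.0015]).round(1))
    if fn: cv2.imwrite(fn,cv2.convertScaleAbs(cv2.resize(f["frame"][160:285,215:385,::-1],None,fx=4,fy=4,interpolation=cv2.INTER_CUBIC),alpha=1.4))
E
python3 - <<'E'
from look import *
now(arm,1)
delta(arm,-27,-35,30,.55,1)
jars("pics/t2.png")
E
```

```text
t 4.15 edge [-27.3 -15.5] 29.6 q [ 0.63  0.45 -0.72  0.46 -0.89 -1.24] F [0.67 1.42 0.18] w 0.0125
(-27, -35, 30, 0.55, 1) tcp [ 0.474 -0.035  0.044] d [16.8 -0.3  9.9] rot [-0.003  0.     0.004]
tall [284, 208, 14, 50, 276] 0.123 [-45.3   9.7]
tall [298, 224, 14, 14, 154] 0.117 [-27.6 -34. ]
tall [262, 228, 21, 29, 299] 0.124 [-84.6  41. ]
tall [300, 243, 15, 14, 157] 0.117 [-81.6 -53.3]
```

View pics/t2.png

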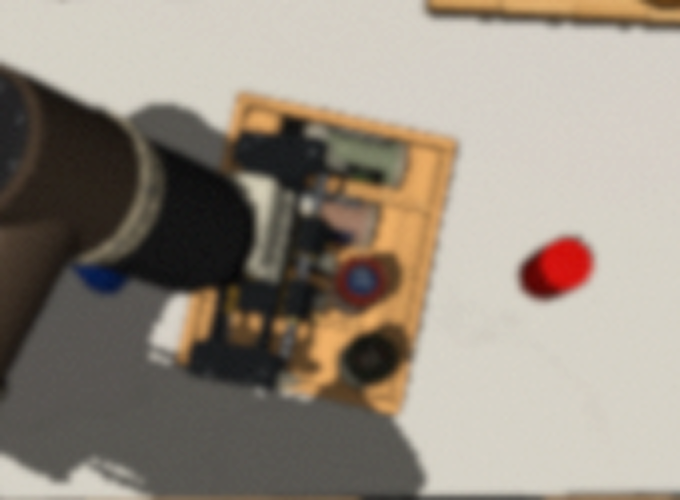

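Jar B has slid, still upright, to y≈-34 mm (its cap is at (360,282) in the crop), and the arm stays clear of everything. I'll push another 20 mm.

{"op": "jog_arm", "data": {"targets": [{"dx": 2,"dy": 0,"dz": 1,"rx": 0,"ry": 0,"rz": 0,"gripper": 0.86},{"dx": 4.5,"dy": 0,"dz": 2.5,"rx": 0,"ry": 0,"rz": 0,"gripper": 0.86},{"dx": 7,"dy": 0,"dz": 4,"rx": 0,"ry": 0,"rz": 0,"gripper": 0.86},{"dx": 9.5,"dy": 0,"dz": 5.5,"rx": 0,"ry": 0,"rz": 0,"gripper": 0.86},{"dx": 12,"dy": 0,"dz": 7,"rx": 0,"ry": 0,"rz": 0,"gripper": 0.86},{"dx": 14.5,"dy": 0,"dz": 8.5,"rx": 0,"ry": 0,"rz": 0,"gripper": 0.86},{"dx": 17,"dy": 0,"dz": 10,"rx": 0,"ry": 0,"rz": 0,"gripper": 0.86},{"dx": 17.5,"dy": 0,"dz": 10.5,"rx": 0,"ry": 0,"rz": 0,"gripper": 0.86}]}}

```text
t: 4.87
eef_pos: [0.4735, -0.0365, 0.0436]
ee_rot: [3.141, -0.55, -1.8]
force: [0.5, 1.6, -0.2]
width: 0.012
gripper_force: 0.4
```

Run:
```python
from look import *
now(arm,1)
jars()
delta(arm,-27,10,35,.55,1)
delta(arm,-27,35,175,.55,1)
```

```text
t 4.87 edge [-27.5 -36.4] 29.8 q [ 0.6   0.43 -0.76  0.48 -0.86 -1.23] F [ 0.48  1.55 -0.16] w 0.012
tall [290, 208, 15, 52, 288] 0.123 [-43.7  -9.4]
tall [305, 225, 14, 15, 154] 0.117 [-26.  -55.2]
tall [268, 230, 21, 28, 288] 0.122 [-83.8  24.5]
tall [301, 243, 14, 14, 155] 0.117 [-81.2 -54.6]
(-27, 10, 35, 0.55, 1) tcp [0.485 0.009 0.049] d [-36.7  -0.7 -28.6] rot [-0.002 -0.     0.004]
(-27, 35, 175, 0.55, 1) tcp [0.491 0.033 0.189] d [  15.2   -0.8 -161. ] rot [-0.002 -0.     0.004]
```

{"op": "jog_arm", "data": {"targets": [{"dx": -10,"dy": 0,"dz": -6,"rx": 0,"ry": 0,"rz": 0,"gripper": 0.86},{"dx": -23,"dy": 0,"dz": -16,"rx": 0,"ry": 0,"rz": 0,"gripper": 0.86},{"dx": -37,"dy": -1,"dz": -28,"rx": 0,"ry": 0,"rz": 0,"gripper": 0.86},{"dx": -28,"dy": -1,"dz": -50,"rx": 0,"ry": 0,"rz": 0,"gripper": 0.86},{"dx": -16,"dy": -1,"dz": -80,"rx": 0,"ry": 0,"rz": 0,"gripper": 0.86},{"dx": -4,"dy": -1,"dz": -110,"rx": 0,"ry": 0,"rz": 0,"gripper": 0.86},{"dx": 8,"dy": -1,"dz": -140,"rx": 0,"ry": 0,"rz": 0,"gripper": 0.86},{"dx": 15,"dy": -1,"dz": -165,"rx": 0,"ry": 0,"rz": 0,"gripper": 0.86}]}}

```text
t: 5.58
eef_pos: [0.4917, 0.0365, 0.1945]
ee_rot: [-3.141, -0.549, -1.8]
force: [0.5, 0.8, 0.1]
width: 0.0122
gripper_force: 0.0
```

Run:
```python
from look import *
now(arm,-1)
jars()
delta(arm,-27,-95,170,0,-1)
delta(arm,-81,-92,170,0,-1)
```

```text
t 5.58 edge [-26.7  55. ] 170.7 q [ 0.71  0.29 -0.48  0.33 -1.28 -1.11] F [0.48 0.82 0.07] w 0.0122
tall [305, 225, 14, 14, 153] 0.117 [-28.7 -55.9]
tall [300, 243, 15, 14, 155] 0.117 [-81.2 -54.6]
(-27, -95, 170, 0, -1) tcp [ 0.454 -0.122  0.192] d [138.1   3.5  91.2] rot [-0.007 -0.545  0.006]
(-81, -92, 170, 0, -1) tcp [ 0.402 -0.106  0.192] d [135.4  57.4  89.1] rot [-0.007 -0.545  0.006]
```

{"op": "jog_arm", "data": {"targets": [{"dx": 18,"dy": 0,"dz": 10,"rx": 0,"ry": -0.08,"rz": 0,"gripper": 0.86},{"dx": 36,"dy": 1,"dz": 20,"rx": 0,"ry": -0.17,"rz": 0,"gripper": 0.86},{"dx": 54,"dy": 1,"dz": 31,"rx": 0,"ry": -0.26,"rz": 0,"gripper": 0.86},{"dx": 72,"dy": 2,"dz": 43,"rx": 0,"ry": -0.35,"rz": 0,"gripper": 0.86},{"dx": 90,"dy": 2,"dz": 55,"rx": 0,"ry": -0.44,"rz": 0,"gripper": 0.86},{"dx": 108,"dy": 3,"dz": 68,"rx": 0,"ry": -0.53,"rz": 0,"gripper": 0.86},{"dx": 126,"dy": 3,"dz": 81,"rx": -0.007,"ry": -0.545,"rz": 0.006,"gripper": 0.86},{"dx": 138,"dy": 3.5,"dz": 91,"rx": -0.007,"ry": -0.545,"rz": 0.006,"gripper": 0.86}]}}

```text
t: 6.3
eef_pos: [0.4504, -0.1262, 0.1875]
ee_rot: [3.138, -0.002, -1.81]
force: [0.6, 0.5, 0.4]
width: 0.0124
gripper_force: 0.0
```

Run:
```python
from look import *
now(arm,-1)
delta(arm,-27,-95,98,0,-1)
```

```text
t 6.3 edge [ -29.2 -100. ] 165.5 q [ 0.15  0.07 -0.52  0.   -0.99 -0.39] F [0.57 0.51 0.41] w 0.0124
(-27, -95, 98, 0, -1) tcp [ 0.454 -0.122  0.12 ] d [-5.1 -2.4 67.5] rot [ 0.004 -0.002 -0.005]
```

{"op": "jog_arm", "data": {"targets": [{"dx": 0,"dy": -1,"dz": 15,"rx": 0,"ry": 0,"rz": -0.002,"gripper": 0.86},{"dx": 0,"dy": -2,"dz": 30,"rx": 0,"ry": 0,"rz": -0.004,"gripper": 0.86},{"dx": 0,"dy": -2,"dz": 45,"rx": 0,"ry": 0,"rz": -0.004,"gripper": 0.86},{"dx": 0,"dy": -2,"dz": 58,"rx": 0,"ry": 0,"rz": -0.004,"gripper": 0.86},{"dx": -4,"dy": -2,"dz": 66,"rx": 0.004,"ry": 0,"rz": -0.004,"gripper": 0.86},{"dx": -9,"dy": -2,"dz": 67,"rx": 0.004,"ry": 0,"rz": -0.004,"gripper": 0.86},{"dx": -15,"dy": -2,"dz": 67,"rx": 0.004,"ry": 0,"rz": -0.004,"gripper": 0.86},{"dx": -19,"dy": -2,"dz": 67,"rx": 0.004,"ry": 0,"rz": -0.004,"gripper": 0.86}]}}

```text
t: 6.97
eef_pos: [0.4572, -0.1061, 0.12]
ee_rot: [3.141, -0.005, -1.803]
force: [-0.3, -0.3, 0.1]
width: 0.0121
gripper_force: 0.0
```

Run:
```python
from look import *
now(arm,-1)
delta(arm,-27,-52,98,0,-1)
```

```text
t 6.97 edge [-27.3 -78.9] 98.0 q [ 0.2   0.15 -0.61  0.01 -0.82 -0.43] F [-0.26 -0.25  0.06] w 0.0121
(-27, -52, 98, 0, -1) tcp [ 0.464 -0.08   0.12 ] d [-26.8  -0.3  -0.1] rot [ 0.001 -0.005  0.002]
```

{"op": "jog_arm", "data": {"targets": [{"dx": -3,"dy": 0,"dz": 0,"rx": 0,"ry": 0,"rz": 0,"gripper": 0.86},{"dx": -6,"dy": 0,"dz": 0,"rx": 0,"ry": 0,"rz": 0,"gripper": 0.86},{"dx": -10,"dy": 0,"dz": 0,"rx": 0,"ry": 0,"rz": 0,"gripper": 0.86},{"dx": -14,"dy": 0,"dz": 0,"rx": 0,"ry": 0,"rz": 0,"gripper": 0.86},{"dx": -18,"dy": 0,"dz": 0,"rx": 0,"ry": 0,"rz": 0,"gripper": 0.86},{"dx": -21,"dy": 0,"dz": 0,"rx": 0,"ry": 0,"rz": 0,"gripper": 0.86},{"dx": -24,"dy": 0,"dz": 0,"rx": 0,"ry": 0,"rz": 0,"gripper": 0.86},{"dx": -26,"dy": 0,"dz": 0,"rx": 0,"ry": 0,"rz": 0,"gripper": 0.86}]}}

```text
t: 7.63
eef_pos: [0.4626, -0.0813, 0.1194]
ee_rot: [3.141, -0.005, -1.803]
force: [-0.3, 0.1, 0.8]
width: 0.0122
gripper_force: 0.1
```

Run:
```python
from look import *
now(arm,-1)
f=arm.grab_frame("scene");cv2.imwrite("pics/s3.png",cv2.resize(f["frame"][180:310,200:360,::-1],None,fx=4,fy=4))
```

```text
t 7.63 edge [-27.8 -53.6] 97.3 q [ 0.25  0.15 -0.6   0.01 -0.82 -0.49] F [-0.3   0.13  0.83] w 0.0122
```

View pics/s3.png

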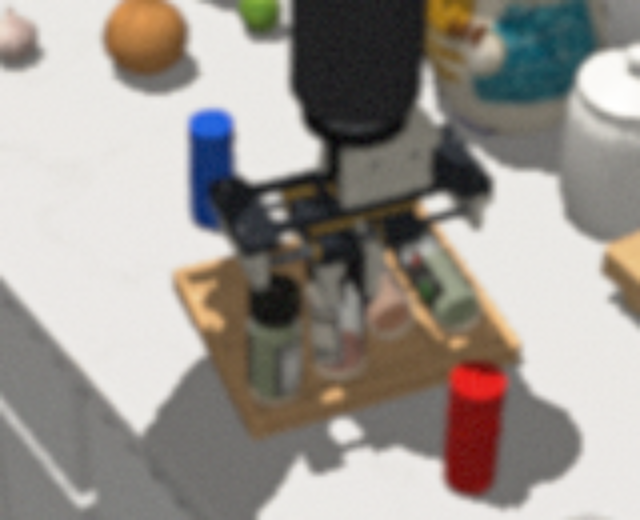

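Jar B is leaning left, and A (cap at (275,300)) is untouched. I'll keep pushing past the balance point.

{"op": "jog_arm", "data": {"targets": [{"dx": -3,"dy": -0.5,"dz": 0,"rx": 0,"ry": 0,"rz": 0,"gripper": 0.86},{"dx": -6,"dy": -0.5,"dz": 0,"rx": 0,"ry": 0,"rz": 0,"gripper": 0.86},{"dx": -9,"dy": -0.5,"dz": 0,"rx": 0,"ry": 0,"rz": 0,"gripper": 0.86},{"dx": -12,"dy": -0.5,"dz": 0,"rx": 0,"ry": 0,"rz": 0,"gripper": 0.86},{"dx": -15,"dy": -0.5,"dz": 0,"rx": 0,"ry": 0,"rz": 0,"gripper": 0.86},{"dx": -18,"dy": -0.5,"dz": 0,"rx": 0,"ry": 0,"rz": 0,"gripper": 0.86},{"dx": -21,"dy": -0.5,"dz": 0,"rx": 0,"ry": 0,"rz": 0,"gripper": 0.86},{"dx": -24,"dy": -0.5,"dz": 0,"rx": 0,"ry": 0,"rz": 0,"gripper": 0.86}]}}

```text
t: 8.35
eef_pos: [0.4686, -0.0581, 0.1193]
ee_rot: [3.141, -0.005, -1.803]
force: [-0.1, 0.6, 0.1]
width: 0.0122
gripper_force: 0.0
```

Run:
```python
from look import *
now(arm,-1)
delta(arm,-27,-60,160,0,-1)
delta(arm,-81,-98,160,0,-1)
f=arm.grab_frame("scene");cv2.imwrite("pics/s4.png",cv2.resize(f["frame"][180:310,200:360,::-1],None,fx=4,fy=4))
```

```text
t 8.35 edge [-27.3 -29.6] 97.2 q [ 0.3   0.16 -0.6   0.01 -0.82 -0.53] F [-0.11  0.56  0.1 ] w 0.0122
(-27, -60, 160, 0, -1) tcp [ 0.462 -0.088  0.182] d [ 30.9  -0.2 -62.6] rot [ 0.001 -0.005  0.001]
(-81, -98, 160, 0, -1) tcp [ 0.4   -0.112  0.182] d [ 68.8  53.9 -62.3] rot [ 0.001 -0.005  0.001]
```

View pics/s4.png

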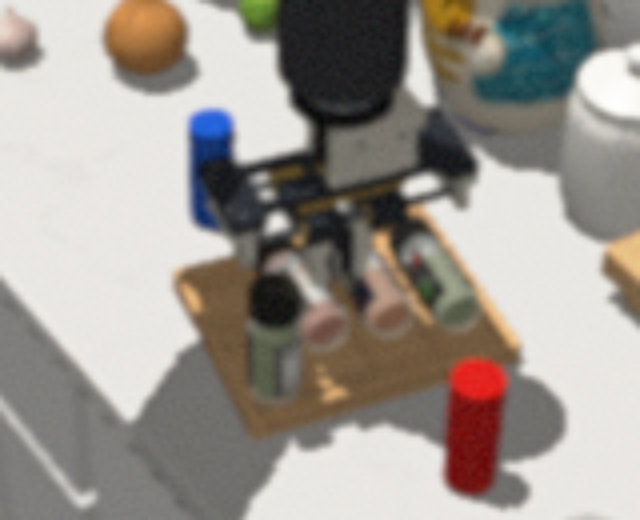

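Jar B has fallen along its lane, its base at (323,328). Next I'll lift and move behind jar A.

{"op": "jog_arm", "data": {"targets": [{"dx": 2,"dy": 0,"dz": -25,"rx": 0,"ry": 0,"rz": 0,"gripper": 0.86},{"dx": 5,"dy": 0,"dz": -50,"rx": 0,"ry": 0,"rz": 0,"gripper": 0.86},{"dx": 15,"dy": 6,"dz": -62,"rx": 0,"ry": 0,"rz": 0,"gripper": 0.86},{"dx": 30,"dy": 18,"dz": -62,"rx": 0,"ry": 0,"rz": 0,"gripper": 0.86},{"dx": 45,"dy": 30,"dz": -62,"rx": 0,"ry": 0,"rz": 0,"gripper": 0.86},{"dx": 60,"dy": 42,"dz": -62,"rx": 0,"ry": 0,"rz": 0,"gripper": 0.86},{"dx": 68,"dy": 52,"dz": -62,"rx": 0,"ry": 0,"rz": 0,"gripper": 0.86},{"dx": 69,"dy": 54,"dz": -62,"rx": 0,"ry": 0,"rz": 0,"gripper": 0.86}]}}

```text
t: 9.07
eef_pos: [0.3971, -0.1141, 0.1809]
ee_rot: [3.139, -0.005, -1.805]
force: [1.3, -0.2, 0.5]
width: 0.0124
gripper_force: 0.0
```

Run:
```python
from look import *
now(arm,-1)
jars()
delta(arm,-81,-80,98,0,-1)
f=arm.grab_frame("top");P=cloud(f)
m=(P[...,2]>.035)&(P[...,2]<.06)
t=(P[...,:2]-T-[-.0005,-.0015]); X=t@EX*1e3;Y=t@EY*1e3
for c0 in(-81,-27,27,81):
    k=m&(abs(X-c0)<24)&(abs(Y)<95)
    if k.sum()>20: print(c0,k.sum(),"x",np.median(X[k]).round(1),"y",np.percentile(Y[k],[1,99]).round(1),"ztop",np.percentile(P[...,2][k&(abs(X-np.median(X[k]))<5)],[10,50,90]).round(4))
```

```text
t 9.07 edge [ -83.9 -100.7] 158.9 q [ 0.21 -0.02 -0.63  0.   -0.97 -0.44] F [ 1.27 -0.25  0.51] w 0.0124
(-81, -80, 98, 0, -1) tcp [ 0.405 -0.095  0.12 ] d [-20.2  -2.   61.2] rot [ 0.002 -0.005 -0.   ]
-27 325 x -28.9 y [-27.5  72.9] ztop [0.0441 0.0478 0.0515]
27 381 x 25.3 y [-35.5  67.1] ztop [0.0439 0.0478 0.0512]
81 371 x 78.3 y [-48.2  53.3] ztop [0.0442 0.0479 0.0516]
```

{"op": "jog_arm", "data": {"targets": [{"dx": 0,"dy": -1,"dz": 15,"rx": 0,"ry": 0,"rz": 0,"gripper": 0.86},{"dx": 0,"dy": -2,"dz": 30,"rx": 0,"ry": 0,"rz": 0,"gripper": 0.86},{"dx": 0,"dy": -2,"dz": 45,"rx": 0,"ry": 0,"rz": 0,"gripper": 0.86},{"dx": 0,"dy": -2,"dz": 57,"rx": 0,"ry": 0,"rz": 0,"gripper": 0.86},{"dx": -5,"dy": -2,"dz": 61,"rx": 0,"ry": 0,"rz": 0,"gripper": 0.86},{"dx": -11,"dy": -2,"dz": 61,"rx": 0,"ry": 0,"rz": 0,"gripper": 0.86},{"dx": -17,"dy": -2,"dz": 61,"rx": 0,"ry": 0,"rz": 0,"gripper": 0.86},{"dx": -21,"dy": -2,"dz": 61,"rx": 0,"ry": 0,"rz": 0,"gripper": 0.86}]}}

```text
t: 9.83
eef_pos: [0.4079, -0.0922, 0.1212]
ee_rot: [-3.141, -0.005, -1.803]
force: [-0.4, -0.2, -0.3]
width: 0.0124
gripper_force: 0.0
```

Run:
```python
from look import *
now(arm,-1)
delta(arm,-81,-52,98,0,-1)
```

```text
t 9.83 edge [-78.5 -76.8] 99.2 q [ 0.26  0.06 -0.71  0.01 -0.8  -0.49] F [-0.44 -0.2  -0.32] w 0.0124
(-81, -52, 98, 0, -1) tcp [ 0.411 -0.068  0.12 ] d [-24.7   2.5   1.1] rot [-0.    -0.005  0.002]
```

{"op": "jog_arm", "data": {"targets": [{"dx": 0,"dy": 2.5,"dz": 1,"rx": 0,"ry": 0,"rz": 0,"gripper": 0.86},{"dx": -2,"dy": 2.5,"dz": 1,"rx": 0,"ry": 0,"rz": 0,"gripper": 0.86},{"dx": -6,"dy": 2.5,"dz": 1,"rx": 0,"ry": 0,"rz": 0,"gripper": 0.86},{"dx": -10,"dy": 2.5,"dz": 1,"rx": 0,"ry": 0,"rz": 0,"gripper": 0.86},{"dx": -14,"dy": 2.5,"dz": 1,"rx": 0,"ry": 0,"rz": 0,"gripper": 0.86},{"dx": -18,"dy": 2.5,"dz": 1,"rx": 0,"ry": 0,"rz": 0,"gripper": 0.86},{"dx": -21,"dy": 2.5,"dz": 1,"rx": 0,"ry": 0,"rz": 0,"gripper": 0.86},{"dx": -24,"dy": 2.5,"dz": 1,"rx": 0,"ry": 0,"rz": 0,"gripper": 0.86}]}}

```text
t: 10.5
eef_pos: [0.4102, -0.0688, 0.1195]
ee_rot: [3.141, -0.005, -1.803]
force: [0.4, -0.3, 0.2]
width: 0.0122
gripper_force: 0.1
```

Run:
```python
from look import *
now(arm,-1)
delta(arm,-81,-28,98,0,-1)
```

```text
t 10.5 edge [-81.7 -53.6] 97.4 q [ 0.32  0.06 -0.71  0.01 -0.8  -0.55] F [ 0.38 -0.29  0.15] w 0.0122
(-81, -28, 98, 0, -1) tcp [ 0.417 -0.044  0.12 ] d [-25.5  -0.7  -0.7] rot [ 0.001 -0.005  0.002]
```

{"op": "jog_arm", "data": {"targets": [{"dx": -3,"dy": -0.5,"dz": 0,"rx": 0,"ry": 0,"rz": 0,"gripper": 0.86},{"dx": -6,"dy": -0.5,"dz": 0,"rx": 0,"ry": 0,"rz": 0,"gripper": 0.86},{"dx": -9,"dy": -0.5,"dz": 0,"rx": 0,"ry": 0,"rz": 0,"gripper": 0.86},{"dx": -12,"dy": -0.5,"dz": 0,"rx": 0,"ry": 0,"rz": 0,"gripper": 0.86},{"dx": -15,"dy": -0.5,"dz": 0,"rx": 0,"ry": 0,"rz": 0,"gripper": 0.86},{"dx": -18,"dy": -0.5,"dz": 0,"rx": 0,"ry": 0,"rz": 0,"gripper": 0.86},{"dx": -21,"dy": -0.5,"dz": 0,"rx": 0,"ry": 0,"rz": 0,"gripper": 0.86},{"dx": -24,"dy": -0.5,"dz": 0,"rx": 0,"ry": 0,"rz": 0,"gripper": 0.86}]}}

```text
t: 11.17
eef_pos: [0.4161, -0.0457, 0.1193]
ee_rot: [3.141, -0.005, -1.803]
force: [-0.2, -0.1, 0.0]
width: 0.0124
gripper_force: 0.0
```

{"op": "jog_arm", "data": {"targets": [{"dx": 0,"dy": 0,"dz": -15,"rx": 0,"ry": 0,"rz": 0,"gripper": 0.86},{"dx": 8,"dy": 0,"dz": -35,"rx": 0,"ry": 0,"rz": 0,"gripper": 0.86},{"dx": 20,"dy": 0,"dz": -60,"rx": 0,"ry": 0,"rz": 0,"gripper": 0.86},{"dx": 40,"dy": 0,"dz": -80,"rx": 0,"ry": 0,"rz": 0,"gripper": 0.86},{"dx": 60,"dy": 0,"dz": -90,"rx": 0,"ry": 0,"rz": 0,"gripper": 0.86},{"dx": 80,"dy": 0,"dz": -90,"rx": 0,"ry": 0,"rz": 0,"gripper": 0.86},{"dx": 100,"dy": 0,"dz": -90,"rx": 0,"ry": 0,"rz": 0,"gripper": 0.86},{"dx": 110,"dy": 0,"dz": -90,"rx": 0,"ry": 0,"rz": 0,"gripper": 0.86}]}}

```text
t: 11.83
eef_pos: [0.3904, -0.1538, 0.2102]
ee_rot: [3.141, -0.005, -1.804]
force: [0.3, -0.2, 0.6]
width: 0.0122
gripper_force: 0.0
```

Run:
```python
from look import *
now(arm,-1)
jars("pics/t5.png")
f=arm.grab_frame("top");P=cloud(f)
m=(P[...,2]>.035)&(P[...,2]<.06)
t=(P[...,:2]-T-[-.0005,-.0015]); X=t@EX*1e3;Y=t@EY*1e3
for c0 in(-81,-27,27,81):
    k=m&(abs(X-c0)<24)&(abs(Y)<95)
    if k.sum()<20: continue
    xm=np.median(X[k]);kk=k&(abs(X-xm)<6);b=np.polyfit(Y[kk],P[...,2][kk]*1e3,1)
    print(c0,k.sum(),"x",xm.round(1),"y",np.percentile(Y[k],[1,99]).round(1),"ztop",np.median(P[...,2][kk]).round(4),"tilt deg",np.degrees(np.arctan(b[0])).round(1))
```

```text
t 11.83 edge [ -81.2 -140.8] 188.1 q [ 0.1  -0.05 -0.58  0.01 -1.04 -0.34] F [ 0.3  -0.22  0.65] w 0.0122
-27 282 x -27.1 y [-25.3  73.1] ztop 0.0474 tilt deg -0.4
27 377 x 25.2 y [-35.   66.7] ztop 0.0473 tilt deg -0.1
81 371 x 78.6 y [-48.   53.4] ztop 0.0478 tilt deg -0.8
```

View pics/t5.png

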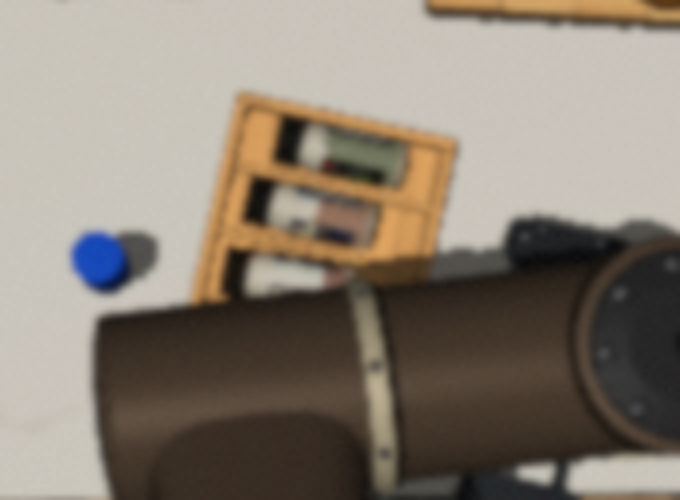

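The forearm covers jar A in this view. Jar B lies flat, its body around (290,275). I'll move the arm out of the way, high and to the left.

{"op": "jog_arm", "data": {"targets": [{"dx": -30,"dy": 0,"dz": -20,"rx": 0,"ry": 0,"rz": 0,"gripper": 0.86},{"dx": -68,"dy": 0,"dz": -30,"rx": 0,"ry": 0,"rz": 0,"gripper": 0.86},{"dx": -106,"dy": -5,"dz": -40,"rx": 0,"ry": 0,"rz": 0,"gripper": 0.86},{"dx": -144,"dy": -10,"dz": -50,"rx": 0,"ry": 0,"rz": 0,"gripper": 0.86},{"dx": -182,"dy": -10,"dz": -60,"rx": 0,"ry": 0,"rz": 0,"gripper": 0.86},{"dx": -220,"dy": -10,"dz": -60,"rx": 0,"ry": 0,"rz": 0,"gripper": 0.86},{"dx": -258,"dy": -10,"dz": -60,"rx": 0,"ry": 0,"rz": 0,"gripper": 0.86},{"dx": -296,"dy": -10,"dz": -60,"rx": 0,"ry": 0,"rz": 0,"gripper": 0.86}]}}

```text
t: 12.6
eef_pos: [0.4688, 0.1363, 0.2687]
ee_rot: [3.141, -0.004, -1.803]
force: [0.9, -0.8, -0.0]
width: 0.0126
gripper_force: 0.0
```

{"op": "jog_arm", "data": {"targets": [{"dx": -35,"dy": 0,"dz": 0,"rx": 0,"ry": 0,"rz": 0,"gripper": 0.86},{"dx": -70,"dy": 0,"dz": 0,"rx": 0,"ry": 0,"rz": 0,"gripper": 0.86},{"dx": -105,"dy": 0,"dz": 0,"rx": 0,"ry": 0,"rz": 0,"gripper": 0.86},{"dx": -140,"dy": 0,"dz": 0,"rx": 0,"ry": 0,"rz": 0,"gripper": 0.86},{"dx": -140,"dy": 0,"dz": 0,"rx": 0,"ry": 0,"rz": 0,"gripper": 0.86},{"dx": -140,"dy": 0,"dz": 0,"rx": 0,"ry": 0,"rz": 0,"gripper": 0.86},{"dx": -140,"dy": 0,"dz": 0,"rx": 0,"ry": 0,"rz": 0,"gripper": 0.86},{"dx": -140,"dy": 0,"dz": 0,"rx": 0,"ry": 0,"rz": 0,"gripper": 0.86}]}}

```text
t: 13.27
eef_pos: [0.5008, 0.2693, 0.2677]
ee_rot: [3.14, -0.005, -1.803]
force: [0.2, -0.1, -0.3]
width: 0.0122
gripper_force: 0.0
```

Run:
```python
from look import *
now(arm,-1)
jars("pics/t6.png")
f=arm.grab_frame("top");P=cloud(f)
m=(P[...,2]>.035)&(P[...,2]<.07)
t=(P[...,:2]-T-[-.0005,-.0015]); X=t@EX*1e3;Y=t@EY*1e3
for c0 in(-81,-27,27,81):
    k=m&(abs(X-c0)<24)&(abs(Y)<95)
    if k.sum()<20: continue
    xm=np.median(X[k]);kk=k&(abs(X-xm)<6);b=np.polyfit(Y[kk],P[...,2][kk]*1e3,1)
    print(c0,k.sum(),"x",xm.round(1),"y",np.percentile(Y[k],[1,99]).round(1),"ztop",np.median(P[...,2][kk]).round(4),"tilt deg",np.degrees(np.arctan(b[0])).round(1))
```

```text
t 13.27 edge [-71.9 296.3] 245.6 q [ 0.84  0.17 -0.2   0.   -1.21 -1.07] F [ 0.19 -0.05 -0.29] w 0.0122
-81 389 x -81.3 y [-26.9  75.5] ztop 0.048 tilt deg -0.1
-27 384 x -31.5 y [-29.2  72.9] ztop 0.0472 tilt deg -0.1
27 379 x 25.0 y [-35.6  67.1] ztop 0.0474 tilt deg -0.4
81 376 x 78.7 y [-48.3  53.3] ztop 0.0476 tilt deg -0.7
```

View pics/t6.png

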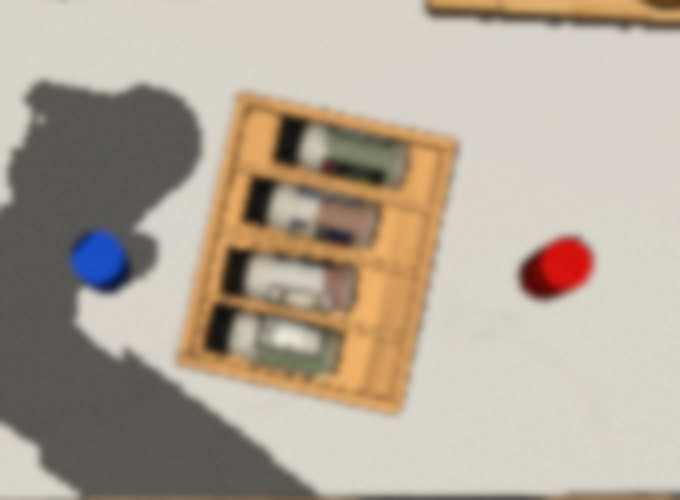

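All four jars lie flat in their lanes with their caps to the left, the standing ones now at (285,280) and (270,342). One idle call will let everything settle, then I'll hand in.

{"op": "jog_arm", "data": {"targets": [{"dx": 0,"dy": 0,"dz": 0,"rx": 0,"ry": 0,"rz": 0,"gripper": 0.86},{"dx": 0,"dy": 0,"dz": 0,"rx": 0,"ry": 0,"rz": 0,"gripper": 0.86},{"dx": 0,"dy": 0,"dz": 0,"rx": 0,"ry": 0,"rz": 0,"gripper": 0.86},{"dx": 0,"dy": 0,"dz": 0,"rx": 0,"ry": 0,"rz": 0,"gripper": 0.86},{"dx": 0,"dy": 0,"dz": 0,"rx": 0,"ry": 0,"rz": 0,"gripper": 0.86},{"dx": 0,"dy": 0,"dz": 0,"rx": 0,"ry": 0,"rz": 0,"gripper": 0.86},{"dx": 0,"dy": 0,"dz": 0,"rx": 0,"ry": 0,"rz": 0,"gripper": 0.86},{"dx": 0,"dy": 0,"dz": 0,"rx": 0,"ry": 0,"rz": 0,"gripper": 0.86}]}}

```text
t: 14.03
eef_pos: [0.5012, 0.2697, 0.2677]
ee_rot: [3.141, -0.005, -1.803]
force: [0.0, 0.6, -0.1]
width: 0.0123
gripper_force: 0.0
```

Run:
```python
from station import arm
from h import *
def xs():
    f=arm.grab_frame("top");P=cloud(f);t=(P[...,:2]-T+[.0005,.0015]);X=t@EX*1e3;Y=t@EY*1e3
    m=(P[...,2]>.035)&(P[...,2]<.07)&(abs(Y)<95)
    return [np.median(X[m&(abs(X-c)<24)]).round(1) for c in(-81,-27,27,81)]
print(xs(),xs()); print(arm.job_done())
```

```text
[np.float64(-81.2), np.float64(-31.6), np.float64(25.4), np.float64(78.6)] [np.float64(-81.6), np.float64(-31.7), np.float64(25.2), np.float64(78.4)]
the job is handed in; nothing more can be done
None
```

I handed the job in at about 14 s: both standing jars now lie flat in their lanes with caps to the left, and the two jars already lying are still flat; no verdict came back, and I didn't re-measure the onion, garlic, honey jar or candle, though the arm met no sign of contact with them.

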